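# Set the outer ring of a concentric welding control and switch on

### The job

Set the welding current on the sloped control box: turn only the outer ring of the two concentric knobs until its pointer stands at the small steel marker clip on the dial, leaving the inner knob and the clip as they are. Then let go of the ring and flip the toggle switch beside the dial all the way up to switch the box on. Leave the things lying around the box where they are.

Things in the scene. Friction and masses are not known exactly. Their poses are not given: they have to be found in the camera images.
- console: Grey control box fixed on a low stand. Its aluminium front panel (170 mm up the slope x 230 mm wide, middle at (0, 0, 0.105) in this frame) slopes 28 degrees and faces the robot: its normal, along which the knobs stand out, is (-0.470, 0, 0.883); up the panel is (0.883, 0, 0.470). Origin on the table; x to the rear, y left seen from the robot, z up. Box top 145 mm high.
- ring_grip (a point): Middle of the outer ring: on the axis of both knobs, 13.5 mm out from the panel. z points out along the axis, x to the ring's pointer. Plain steel: a round knurled grip of diameter 54 mm, 6 to 21 mm out from the panel, above a flat skirt of diameter 62 mm whose top is 6 mm out from the panel. Can be gripped in any direction; stays where it is left.
- outer_ring (a joint): Turn of the outer ring, rad: 0 when its pointer points straight up the panel, growing counter-clockwise seen from in front of the panel, range -1.7 to 1.7. Friction about 0.06 N m.
- ring_pointer (a point): Tip of the ring's pointer: a flat aluminium bar on the skirt, 6 mm wide, standing 8 mm out past it, whose tip is 39 mm from the axis and 3.5 mm out from the panel. x points outward from the axis through the tip.
- marker (a joint): Angle of the marker clip round the dial, rad, counted just as for the outer ring: ring and marker read the same when the pointer stands at the clip. The clip is stiff and is not to be shifted.
- marker_tip (a point): Inner tip of the marker clip: a steel clip 8 mm wide and 4.5 mm high with a pointed inner end, sitting on the dial from 41 to 57 mm from the axis. x points outward from the axis through the tip.
- inner_knob (a joint): Turn of the inner knob, rad, counted as for the ring (0: its mark points up the panel). It turns very easily (0.012 N m) and does not follow the ring. Must stay as it is.
- inner_mark (a point): Outer end of the mark line on top of the inner knob, 17 mm from the axis. The inner knob is black, 37 mm in diameter, and stands on the ring, from 21.5 to 38 mm out from the panel.
- toggle_end (a point): Free end of the steel toggle switch to the right of the dial: a slim tapered bat, 42 mm long, 11 mm thick near its end. Its pivot is 110 mm right of the knob axis (along -y of the console), in the middle of the panel's slope, 4 mm out from it. The bottom 7 mm are in a nut of diameter 24 mm.
- toggle (a joint): Swing of the toggle, rad: 0 = off, leaning 0.4 rad from the panel's normal down the slope (towards the robot); 0.8 = on, leaning 0.4 rad up the slope. Stays where it is left; about 1 N at its end, sideways to it, moves it.
- cup_mid (a point): Middle of a terracotta-coloured ceramic cup, 19 mm across, 40 mm high, standing near the box. Only to be left alone.
- spanner_mid (a point): Middle of a flat spanner, 28 x 187 x 7 mm. Only to be left alone.
- lens_mid (a point): Middle of a small brass and copper fitting, 20 x 34 x 18 mm, lying before the box. Only to be left alone.
- bolt_mid (a point): Middle of a hexagon bolt, 18 x 41 x 16 mm, lying before the box. Only to be left alone.
- soapstone_mid (a point): Middle of a slim marking stick, 13 x 132 x 12 mm. Only to be left alone.

How it is judged (in metres and radians):
On the way, in this order (a step that is already met when the one before it is completed fails the run):
1. the outer ring's pointer stands at the marker clip and the ring is let go, with the switch still off (angle between the x axis of ring_pointer and the x axis of marker_tip, either way round below 0.12 rad and contact force between the fingers and outer_ring below 0.1 N and value of joint toggle below 0.4 rad), for 0.2 s.
2. the toggle is flipped fully up (value of joint toggle above 0.68 rad), for 0.2 s.
At the end, for the whole second after the job is handed in: The outer ring's pointer is within 0.12 rad (7 degrees) of the marker clip, the toggle is up (joint above 0.68 of 0.8), and the inner knob and the clip are as they were (their marks within 4 mm of the start) (angle between the x axis of ring_pointer and the x axis of marker_tip, either way round below 0.12 rad and value of joint toggle above 0.68 rad and distance of each of inner_mark, marker_tip from where it was at the start of the episode below 0.004 m); the robot touches nothing.
It fails at once if the inner knob is turned (its mark moves over 4 mm) (distance of inner_mark from where it was at the start of the episode above 0.004 m).
It fails at once if the marker clip is shifted (distance of marker_tip from where it was at the start of the episode above 0.004 m).
It fails at once if a thing lying round the box is moved over 30 mm (distance of any of cup_mid, spanner_mid, lens_mid, bolt_mid, soapstone_mid from where it was at the start of the episode above 0.03 m).
It also fails if it takes over 42 s, if anything falls off the work surface, if the arm or the gripper's body presses on something with over 40 N, if the wrist force passes 120 N, or if a joint passes its speed limit or range.

### The arm

A 6-joint arm with a two-finger parallel gripper is mounted at the origin on a cart in front of the work surface, level with it; the furniture and walls round the work are solid. World frame = base frame: x ahead of the robot, y to its left, z up, the work surface at z = 0. Lengths are in mm, angles in rad, forces in N, time in s.
With the tool pointing down it reaches from about 350 to 775 mm from the base axis. Payload 7.3 kg.
Tool frame: the origin (TCP) lies on the centre line of the jaws, within the pads' length; the fingertips stand finger_overhang ahead of it and the grasp point (between the pads) lies 8 mm behind it (finger_overhang is the distance from the TCP to the fingertips, in mm); z points along the fingers, y is the line along which they close (so a half turn about z gives the same grasp; the last joint's range is limited). The gripper opens to 92 mm and grips with 3 to 60 N. Pads are 19 mm wide; open, the fingers measure 130 mm over their backs; the gripper's body (75 mm by 190 mm) begins 47 mm behind the grasp point.
Start: joints at [1.123, 0.342, 1.524, -0, 1.275, -0.146], TCP at [156.035, 501.295, 237.741] pointing down, gripper open.
Joint ranges: [-2.53, 2.53], [-0.77, 2.02], [0.04, 2.7], [-1, 4.14], [0.28, 2.66], [-3.11, 3.11]. Speed limits (rad/s): [2.57, 2.57, 3.14, 3.14, 3.14, 3.14].

### API

Orientations are given as [roll, pitch, yaw] about the fixed x, y, z axes, in that order (R = Rz(yaw) Ry(pitch) Rx(roll)).
In Python, from plant import get_obs, capture, close_job, finger_overhang gives the robot as it stands.
- The arm moves only by the shell command python3 -m inch 'ROWS'. ROWS is JSON, one flat list of numbers, 7 for each row, row after row: the turn, a rotation vector about the tool's x, y, z scaled (see below), then the shift along the tool's x, y, z scaled (see below), then the closure, from -1 (fully open) to 1 (shut). In form: [ax, ay, az, tx, ty, tz, gripper, ax, ay, az, tx, ty, tz, gripper, ...]. A call has 1 to 10 rows; each row shifts and turns the commanded pose from where the row before left it, along the tool's axes as they then stand; what a row does not reach is not made up. The controller multiplies each number of a shift by 0.8 m and each number of a turn by 1.5 rad. A row lasts 1/12 s, in which the tool goes at most 41.7 mm and 7.16 degrees, less where a joint would pass 70% of its speed; a pose out of reach is approached as far as the arm can. A call with a number of a shift or a turn outside -1 to 1 is refused whole. A call with a gripper value outside its range is refused whole. The fingers move at their own pace and stop on an object; the grip force is fixed at half the most. Time passes only in rows, so rows that do not move let the fingers close. It gives the time, the measured TCP pose, the force, the opening and the grip force at its end, in the units of the state.
- get_obs(): the state, without advancing time (a new reading comes with each control period).
- capture(name): name is "scene" or "top"; returns a dict with "image" (420x560x3 uint8, red, green, blue), "mtx" (3x3 intrinsics, pixels), "pose" (4x4, takes a point from camera to world coordinates). Camera axes: x right, y up, looking along -z (the intrinsics and any distortion apply to the point x, -y, -z); pixel columns grow to the right and rows downward; lengths in mm; the calibration is good to about 2 mm. A picture is of the moment at which its call begins. There is no depth.
- close_job(): hands the job in; it is judged then, once.
The state is a dict: "time": time; "joint_positions": joint angles; "dq": joint speeds; "tau": joint torques, N m; "tool_pos": TCP position; "tcp_rot": TCP orientation; "contact_force": force on the tool from outside, world axes, zero at the start; "moment": the same for the moment, N m; "grip_width": finger opening in mm; "finger_force": force on a finger pad.
Only numpy, scipy, OpenCV 4.12 (cv2) and the standard library are available. Lean on these libraries where they do the work, as an engineer would, in place of code of your own. Each camera call takes 0.05 s, during which the arm holds its last target. There are 200 camera calls.

## Working session

There is one attempt and no reset: what is moved stays moved. The work goes in short steps, Python scripts to look and compute and a shell command to move; the robot and the scene stay as the last step left them, time stands still between calls to the robot, and variables do not carry over. Pictures are saved under pics/ and viewed, at most 10 in all, crops included, and the job is handed in when it is done.

```bash
ls; mkdir -p pics; python3 - <<'E'
from plant import *
import cv2
print(get_obs(), finger_overhang if not callable(finger_overhang) else finger_overhang())
for n in("scene","top"):
    c=capture(n); cv2.imwrite(f"pics/{n}0.png",c["image"][:,:,::-1]); print(n,c["mtx"].tolist(),c["pose"].round(4).tolist(),[k for k in c])
E
```

```text
pics
{'time': 0.0, 'joint_positions': array([ 1.12299297e+00,  3.42702038e-01,  1.52501117e+00, -2.13107800e-05,
        1.27537024e+00, -1.45985805e-01]), 'dq': array([ 3.84756561e-04, -1.84184255e-05, -2.10354609e-04, -1.10476727e-03,
        1.24145313e-03,  1.61989449e-03]), 'tau': array([ 7.98252240e-04, -4.31248248e+01, -2.44223696e+01,  7.17568165e-02,
        5.58746082e-02, -8.15874114e-05]), 'tool_pos': array([155.87054063, 500.92899443, 237.05771569]), 'tcp_rot': array([-3.14011476e+00, -1.96700114e-04,  2.83978117e+00]), 'contact_force': array([-0.2029693,  0.3989869,  0.1664899]), 'moment': array([ 0.0051684 , -0.03381159, -0.02735111]), 'finger_force': 0.0, 'grip_width': 91.71660234312876} 11.0
scene [[517.8878604281086, 0.0, 277.86071270395075], [0.0, 517.8878604281086, 208.80974210350615], [0.0, 0.0, 1.0]] [[-0.8576, 0.3553, -0.3719, 225.9174], [-0.5144, -0.5874, 0.6248, 668.2739], [0.0035, 0.7271, 0.6865, 755.4309], [0.0, 0.0, 0.0, 1.0]] ['image', 'mtx', 'pose']
top [[410.47507381163035, 0.0, 277.3160001055167], [0.0, 410.47507381163035, 208.42646433884656], [0.0, 0.0, 1.0]] [[0.1988, 0.9594, -0.1999, 388.3878], [-0.98, 0.1958, -0.0348, 72.8308], [0.0057, 0.2028, 0.9792, 990.593], [0.0, 0.0, 0.0, 1.0]] ['image', 'mtx', 'pose']
```

View pics/scene0.png

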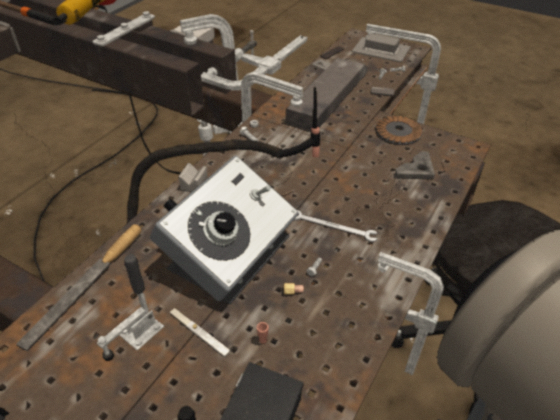

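View pics/top0.png

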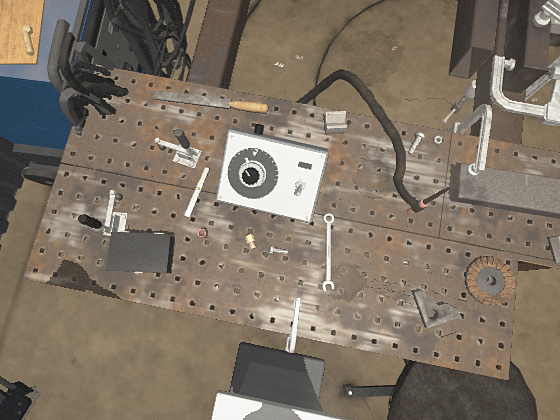

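The scene view shows the panel around (230,215) with the dial at (222,228) and the toggle at (260,195). In the top view the dial is at (252,175) and the toggle at (299,189). I'll enlarge both.

```bash
python3 - <<'E'
import cv2,numpy as np
a=cv2.imread("pics/scene0.png")[150:300,145:305]; b=cv2.imread("pics/top0.png")[120:225,210:330]
a=cv2.resize(a,(800,750),interpolation=cv2.INTER_CUBIC)[:600]
cv2.imwrite("pics/a1.png",a)
cv2.imwrite("pics/b1.png",cv2.resize(b[:90],(800,600),interpolation=cv2.INTER_CUBIC))
E
```

```text
(no output)
```

View pics/a1.png

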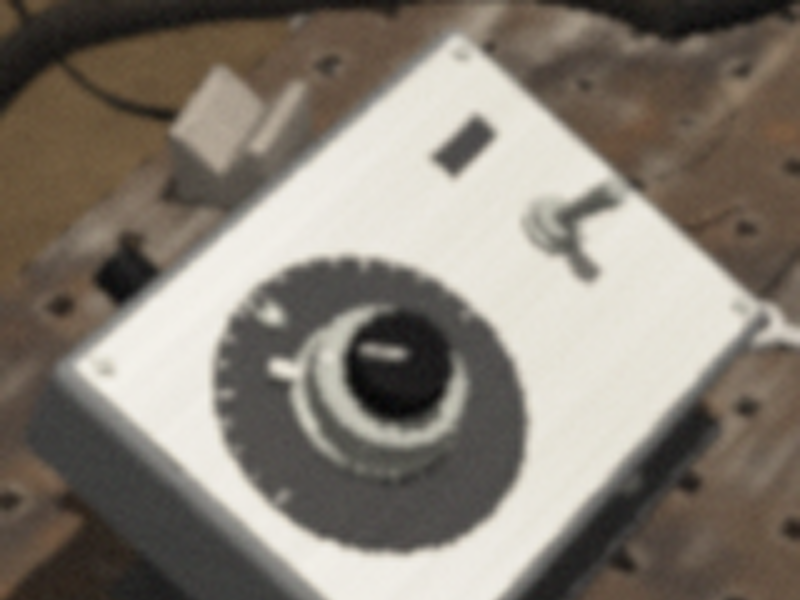

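View pics/b1.png

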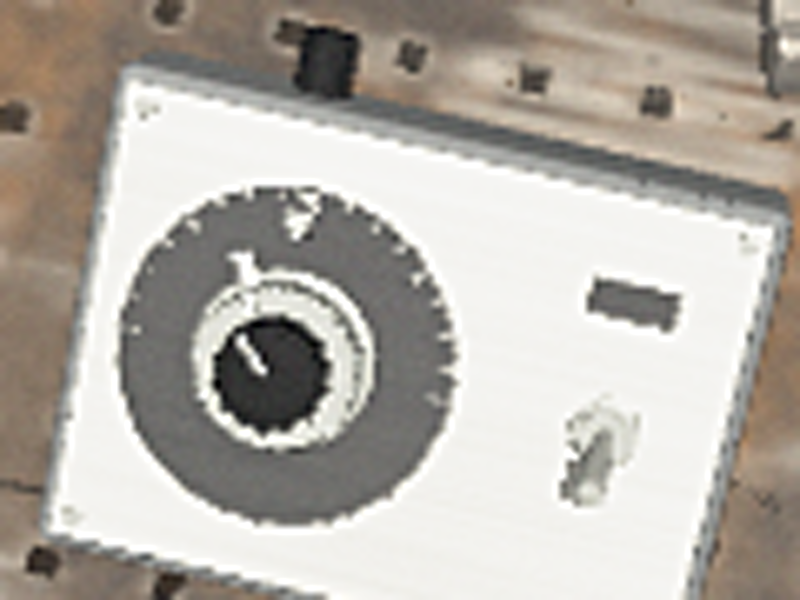

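Both crops show the same layout. In b1 the dial centre is (289,355), the ring pointer tip (240,255), the clip tip (298,238) and the toggle end (580,495). In a1 they are (370,404), (272,370), (280,322) and (585,272).

The toggle is off. The pointer is counter-clockwise of the clip by about 0.5 rad.

```bash
cat > h.py <<'E'
import numpy as np
from scipy.spatial.transform import Rotation as R
from scipy.optimize import least_squares
CAM={"s":(517.888,277.861,208.810,np.array([[-0.8576,0.3553,-0.3719,225.9174],[-0.5144,-0.5874,0.6248,668.2739],[0.0035,0.7271,0.6865,755.4309]])),
"t":(410.475,277.316,208.426,np.array([[0.1988,0.9594,-0.1999,388.3878],[-0.98,0.1958,-0.0348,72.8308],[0.0057,0.2028,0.9792,990.593]]))}
def proj(c,P):
    f,cx,cy,M=CAM[c]; q=M[:,:3].T@(np.asarray(P)-M[:,3]); return np.array([cx+f*q[0]/-q[2],cy-f*q[1]/-q[2]])
B=np.array([[.8829,0,-.4695],[0,1,0],[.4695,0,.8829]]) # columns: up panel, left, normal
def Rc(yaw): return R.from_euler('z',yaw).as_matrix()@B
def pan(p,u,l,n): # panel coords to world; p=(x,y,yaw)
    return np.array([p[0],p[1],105.])+Rc(p[2])@np.array([u,l,n])
E
cat > fit.py <<'E'
from h import *
A=lambda x,y:("s",np.array([(x+.5)/5-.5+145,(y+.5)/5-.5+150]))
T=lambda x,y:("t",np.array([(x+.5)/6.6667-.5+210,(y+.5)/6.6667-.5+120]))
obs=[]
def f(v,show=False):
    p=v[:3];k,th,mk=v[3:6]; d=np.array([*v[6:8],0])
    c=lambda a,r,n:pan(p,r*np.cos(a),k+r*np.sin(a),n)
    L=[(A(455,35),pan(p,85,-115,0)),(A(65,365),pan(p,85,115,0)),(A(755,315),pan(p,-85,-115,0)),
    (T(128,85),pan(p,85,115,0)),(T(775,222),pan(p,85,-115,0)),(T(48,532),pan(p,-85,115,0)),
    (A(370,404),c(0,0,1)),(T(289,355),c(0,0,1)),
    (A(272,368),c(th,39,3.5)),(T(238,254),c(th,39,3.5)),(A(282,322),c(mk,41,4)),(T(298,238),c(mk,41,4)),
    (A(398,362),c(0,0,38)),(T(271,374),c(0,0,38)),
    (A(585,272),pan(p,-np.sin(.4)*40,k-110,4+np.cos(.4)*40)),(T(583,495),pan(p,-np.sin(.4)*40,k-110,4+np.cos(.4)*40))]
    r=[proj(o[0],P+(d if o[0]=="s" else -d))-o[1] for o,P in L]
    if show: print(np.round(r,1).tolist())
    return np.concatenate([np.ravel(r),v[6:8]/3])
s=least_squares(f,[450,0,-.2,40,.4,-.1,0,0],loss="soft_l1"); f(s.x,True); print(s.x.round(3))
p=s.x[:3];k=s.x[3]
print("grip",pan(p,0,k,13.5),"axis",Rc(p[2])[:,2],"up",Rc(p[2])[:,0],"toggle end",pan(p,-np.sin(.4)*42,k-110,4+np.cos(.4)*42))
E
python3 fit.py
```

```text
[[0.2, -3.9], [-3.7, 0.2], [5.1, -0.9], [-0.9, -4.1], [4.7, -1.1], [-1.8, 1.9], [-0.5, 0.7], [-0.8, 0.2], [-1.9, 0.8], [1.0, -1.1], [-0.1, 0.8], [0.7, 0.0], [0.6, -0.4], [-0.9, 0.5], [6.8, -13.0], [0.4, 1.2]]
[ 6.36538e+02  1.34518e+02 -3.50000e-02  4.31950e+01  2.51851e+02
  2.63921e+02  4.59000e-01  1.96800e+00]
grip [631.73358501 177.90958977 116.91915   ] axis [-0.46920533  0.01663141  0.8829    ] up [ 0.88234588 -0.03127556  0.4695    ] toggle end [599.71215918  68.97553752 135.00725928]
```

```bash
sed -i 's/A(585,272)/A(608,192)/; s/d=np.array(\[\*v\[6:8\],0\])/d=np.array([*v[6:8],0]);a,b=v[8:10]/; s/\b85,/a,/g; s/(p,-85/(p,-a/; s/-115,0/-b,0/g; s/,115,0/,b,0/g; s/,-.1,0,0\]/,-.1,0,0,80,110]/' fit.py; sed -i 's/-a,b/-a,b/' fit.py; grep -n pan fit.py | head -5; python3 fit.py
```

```text
7:    c=lambda a,r,n:pan(p,r*np.cos(a),k+r*np.sin(a),n)
8:    L=[(A(455,35),pan(p,a,-b,0)),(A(65,365),pan(p,a,b,0)),(A(755,315),pan(p,-a,-b,0)),
9:    (T(128,85),pan(p,a,b,0)),(T(775,222),pan(p,a,-b,0)),(T(48,532),pan(p,-a,b,0)),
13:    (A(608,192),pan(p,-np.sin(.4)*40,k-110,4+np.cos(.4)*40)),(T(583,495),pan(p,-np.sin(.4)*40,k-110,4+np.cos(.4)*40))]
19:print("grip",pan(p,0,k,13.5),"axis",Rc(p[2])[:,2],"up",Rc(p[2])[:,0],"toggle end",pan(p,-np.sin(.4)*42,k-110,4+np.cos(.4)*42))
[[-0.8, -0.2], [0.4, 0.5], [0.2, -1.0], [-0.0, -1.1], [-0.3, 0.1], [0.2, -0.0], [-0.3, -0.4], [-0.7, 0.1], [-1.8, 0.5], [0.5, -0.9], [-0.2, 0.2], [0.3, -0.1], [0.8, -1.5], [-0.8, 0.5], [2.1, 1.9], [0.6, 0.9]]
[637.458 136.545  -6.315  39.98  226.752 301.641   0.998   0.966  79.332
 108.543]
grip [632.38155427 176.70492045 116.91915   ] axis [-0.46926738  0.0147777   0.8829    ] up [ 0.88246255 -0.02778964  0.4695    ] toggle end [600.79071836  67.64521873 135.00725928]
```

```bash
cat >> h.py <<'E'
P=np.array([637.46,136.55,-.0315]); K=40.
def goal(u,l,n,tw=0):  # panel coords (relative to knob axis), tool z into the panel, y left, turned tw about tool z
    M=Rc(P[2]); z=-M[:,2]; y=M[:,1]; x=np.cross(y,z)
    return pan(P,u,K+l,n), R.from_matrix(np.stack([x,y,z],1))*R.from_rotvec([0,0,tw])
def todo(pos,rot=None):
    from plant import get_obs
    o=get_obs(); r=R.from_euler('xyz',o["tcp_rot"]); np.set_printoptions(suppress=True,precision=4)
    print("t",o["time"],"q",o["joint_positions"],"w",o["grip_width"],"F",o["contact_force"])
    g=r if rot is None else rot
    print("turn",(r.inv()*g).as_rotvec()/1.5,"then shift",g.inv().apply(pos-o["tool_pos"])/800,"| shift only",r.inv().apply(pos-o["tool_pos"])/800)
    o=pan(P,0,K,0); q=Rc(P[2]).T@(get_obs()["tool_pos"]-o); print("panel coords uln",q)
E
python3 -c "
from h import *
p,r=goal(0,0,120); print(p); todo(p,r); "
```

```text
[582.40774101 178.30457316 210.948     ]
t 0.1 q [ 1.123   0.3426  1.5249  0.      1.2754 -0.146 ] w 91.85904730489285 F [ 0.685  -0.5778 -0.3535]
turn [-0.0449 -0.3241 -0.1764] then shift [-0.4664 -0.3863  0.2851] | shift only [-0.629  -0.2266  0.0329]
panel coords uln [-373.0728  309.079   348.0436]
```

```bash
python3 -m inch '[0,0,0,-0.039,-0.014,0,-1,0,0,0,-0.039,-0.014,0,-1,0,0,0,-0.039,-0.014,0,-1,0,0,0,-0.039,-0.014,0,-1,0,0,0,-0.039,-0.014,0,-1,0,0,0,-0.039,-0.014,0,-1,0,0,0,-0.039,-0.014,0,-1,0,0,0,-0.039,-0.014,0,-1,0,0,0,-0.039,-0.014,0,-1,0,0,0,-0.039,-0.014,0,-1]'
python3 -m inch '[0,0,0,-0.039,-0.014,0,-1,0,0,0,-0.039,-0.014,0,-1,0,0,0,-0.039,-0.014,0,-1,0,0,0,-0.039,-0.014,0,-1,0,0,0,-0.039,-0.014,0,-1,0,0,0,0,0,0,-1]'
python3 -c "
from h import *
p,r=goal(0,0,120); print(p); todo(p,r); "
```

```text
time: 0.93
tool_pos: [421.6, 300.3, 237.4]
tcp_rot: [-3.141, -0.001, 2.84]
contact_force: [-0.2, 0.2, 0.4]
grip_width: 91.7
finger_force: 0.0
time: 1.43
tool_pos: [556.8, 197.7, 236.7]
tcp_rot: [-3.14, 0.001, 2.835]
contact_force: [-0.5, 0.7, 0.3]
grip_width: 91.7
finger_force: 0.0
[582.40774101 178.30457316 210.948     ]
t 1.4333 q [ 0.2126  0.4644  1.3362 -0.0019  1.3404 -1.0515] w 91.69483665833617 F [-0.4522  0.6651  0.2524]
turn [-0.0457 -0.3229 -0.1793] then shift [-0.0139 -0.0233  0.0438] | shift only [-0.0378 -0.0135  0.0322]
panel coords uln [-11.0984  18.626  155.0063]
```

```bash
python3 -m inch '[-0.009,-0.0646,-0.0359,0,0,0,-1,-0.009,-0.0646,-0.0359,0,0,0,-1,-0.009,-0.0646,-0.0359,0,0,0,-1,-0.009,-0.0646,-0.0359,0,0,0,-1,-0.009,-0.0646,-0.0359,0,0,0,-1,0,0,0,-0.014,-0.0233,0.02,-1,0,0,0,0,0,0,-1,0,0,0,0,0,0,-1]'
python3 - <<'E'
from h import *
p,r=goal(0,0,90); todo(p,r)
from plant import capture
import cv2
im=np.hstack([cv2.resize(capture("scene")["image"][100:300,130:330],(400,400)),cv2.resize(capture("top")["image"][90:250,190:350],(400,400))])
cv2.imwrite("pics/c.png",im[:,:,::-1])
E
```

```text
time: 2.1
tool_pos: [569.5, 182.3, 228.3]
tcp_rot: [3.141, 0.486, 3.113]
contact_force: [0.2, -0.6, -1.6]
grip_width: 91.9
finger_force: 0.0
t 2.1 q [ 0.2469  0.278   1.7518 -0.2101  0.6518 -1.1578] w 91.92857434318108 F [ 0.2444 -0.6461 -1.5951]
turn [ 0.0013 -0.0017  0.0016] then shift [-0.0042 -0.0045  0.0643] | shift only [-0.0043 -0.0046  0.0643]
panel coords uln [ -3.3545   3.584  141.4364]
```

View pics/c.png

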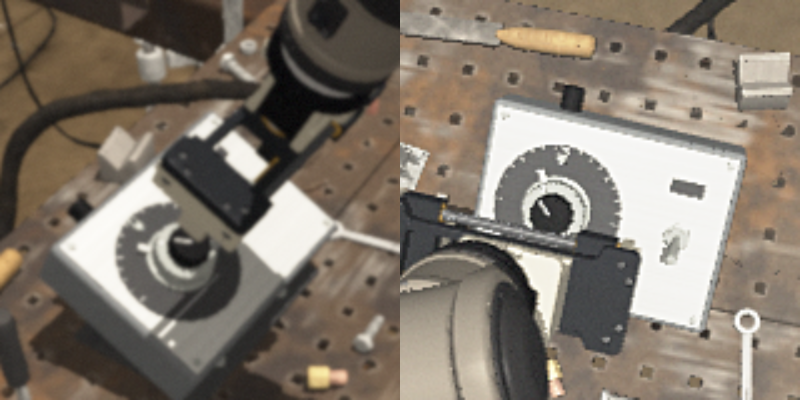

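The hand hovers over the dial, tilted square to the panel, and the fingers straddle the knob axis.

```bash
python3 -m inch '[0,0,0,-0.0021,-0.0023,0.025,-1,0,0,0,-0.0021,-0.0023,0.025,-1,0,0,0,0,0,0.025,-1,0,0,0,0,0,0.026,-1,0,0,0,0,0,0,-1,0,0,0,0,0,0,-1]'
python3 -c "
from h import *
p,r=goal(0,0,20); todo(p,r); "
```

```text
time: 2.7
tool_pos: [610.2, 178.2, 158.3]
tcp_rot: [3.141, 0.486, 3.114]
contact_force: [0.0, 0.3, 0.0]
grip_width: 92.0
finger_force: 0.0
t 2.7 q [ 0.2186  0.4264  1.7486 -0.2363  0.5053 -1.1448] w 92.04004744443867 F [0.0435 0.3069 0.0321]
turn [ 0.0015 -0.0021  0.0026] then shift [-0.0002 -0.001   0.0505] | shift only [-0.0004 -0.0011  0.0505]
panel coords uln [-0.1609  0.7775 60.4219]
```

```bash
python3 -m inch '[0.0015,-0.002,0.0026,0,-0.001,0.012,-1,0,0,0,0,0,0.012,-1,0,0,0,0,0,0.009,-1,0,0,0,0,0,0.009,-1,0,0,0,0,0,0.008,-1,0,0,0,0,0,0,-1,0,0,0,0,0,0,-1]'
python3 -c "
from h import *
p,r=goal(0,0,20); todo(p,r); "
```

```text
time: 3.28
tool_pos: [629.3, 176.5, 123.2]
tcp_rot: [3.141, 0.49, 3.11]
contact_force: [-0.0, 0.9, -0.6]
grip_width: 91.7
finger_force: 0.0
t 3.2833 q [ 0.2091  0.5019  1.74   -0.2686  0.4356 -1.1128] w 91.73183393756801 F [-0.0155  0.8519 -0.5738]
turn [ 0.0001  0.0008 -0.0001] then shift [0.0003 0.0004 0.0006] | shift only [0.0003 0.0004 0.0006]
panel coords uln [ 0.2635 -0.3305 20.5147]
```

```bash
python3 -m inch '[0,0,0,0,0,0,0.1,0,0,0,0,0,0,0.3,0,0,0,0,0,0,1,0,0,0,0,0,0,1,0,0,0,0,0,0,1,0,0,0,0,0,0,1,0,0,0,0,0,0,1,0,0,0,0,0,0,1]'
python3 -c "
from h import *
p,r=goal(0,0,20); todo(p,r); "
```

```text
time: 3.95
tool_pos: [629.4, 176.7, 123.9]
tcp_rot: [3.141, 0.491, 3.11]
contact_force: [0.6, 0.4, 1.4]
grip_width: 52.2
finger_force: 30.0
t 3.95 q [ 0.2094  0.5009  1.7401 -0.2685  0.4354 -1.1128] w 52.194008189449164 F [0.5994 0.3987 1.4405]
turn [ 0.0004  0.0015 -0.0001] then shift [0.0008 0.0002 0.0013] | shift only [0.0008 0.0002 0.0013]
panel coords uln [ 0.6098 -0.128  21.0673]
```

```bash
python3 -m inch '[0,0,0.034,0,0,0,1,0,0,0.0425,0,0,0,1,0,0,0.0425,0,0,0,1,0,0,0.0425,0,0,0,1,0,0,0.0425,0,0,0,1,0,0,0.0425,0,0,0,1,0,0,0.0425,0,0,0,1,0,0,0.0425,0,0,0,1,0,0,0,0,0,0,1,0,0,0,0,0,0,1]'
python3 - <<'E'
from h import *
p,r=goal(0,0,20,.51); todo(p,r)
from plant import capture
import cv2
im=np.hstack([cv2.resize(capture("scene")["image"][180:280,170:270],(400,400),interpolation=2),cv2.resize(capture("top")["image"][135:215,210:290],(400,400),interpolation=2)])
cv2.imwrite("pics/d.png",im[:,:,::-1])
E
```

```text
time: 4.78
tool_pos: [629.2, 176.1, 123.8]
tcp_rot: [2.893, 0.427, 2.56]
contact_force: [-2.4, -3.3, 2.8]
grip_width: 52.5
finger_force: 30.0
t 4.7833 q [ 0.2087  0.5008  1.7403 -0.269   0.4361 -0.6174] w 52.488583759491874 F [-2.4325 -3.2872  2.7522]
turn [0.0003 0.001  0.0095] then shift [0.0009 0.0005 0.0013] | shift only [0.0009 0.0006 0.0013]
panel coords uln [ 0.4349 -0.7385 21.0383]
```

View pics/d.png

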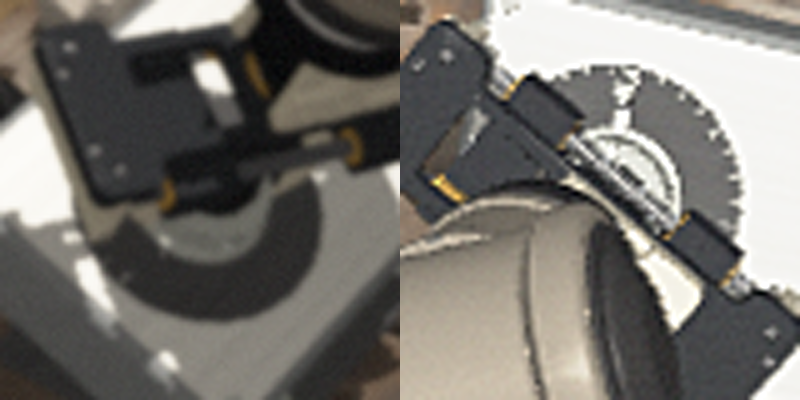

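In the top view the pointer at (622,118) lines up with the clip at (627,85). I'll release and back off along the axis, then check with a clear view.

```bash
python3 -m inch '[0,0,0,0,0,0,-1,0,0,0,0,0,0,-1,0,0,0,0,0,0,-1,0,0,0,0,0,0,-1,0,0,0,0,0,0,-1,0,0,0,0,0,0,-1,0,0,0,0,0,0,-1]'
python3 -m inch '[0,0,0,0,0,-0.012,-1,0,0,0,0,0,-0.025,-1,0,0,0,0,0,-0.025,-1,0,0,0,0,0,-0.025,-1,0,0,0,0,0,-0.025,-1,0,0,0,0,0,0,-1,0,0,0,0,0,0,-1]'
python3 - <<'E'
from h import *
p,r=goal(-70,-110,80,0); todo(p,r)
from plant import capture
import cv2
im=np.hstack([cv2.resize(capture("scene")["image"][180:280,170:270],(400,400),interpolation=2),cv2.resize(capture("top")["image"][135:215,210:290],(400,400),interpolation=2)])
cv2.imwrite("pics/e.png",im[:,:,::-1])
E
```

```text
time: 5.47
tool_pos: [629.4, 176.7, 123.7]
tcp_rot: [2.892, 0.427, 2.559]
contact_force: [0.3, -0.3, 0.0]
grip_width: 90.7
finger_force: 0.0
time: 6.05
tool_pos: [587.3, 178.2, 204.4]
tcp_rot: [2.889, 0.429, 2.558]
contact_force: [-0.3, -0.2, -0.3]
grip_width: 91.8
finger_force: 0.0
t 6.05 q [ 0.2308  0.33    1.7542 -0.2206  0.5892 -0.6569] w 91.78476019074999 F [-0.2863 -0.1691 -0.2655]
turn [ 0.0017  0.0029 -0.3316] then shift [ 0.0891 -0.1375  0.0399] | shift only [ 0.0128 -0.1635  0.0393]
panel coords uln [  1.2565   0.0172 111.9296]
```

View pics/e.png

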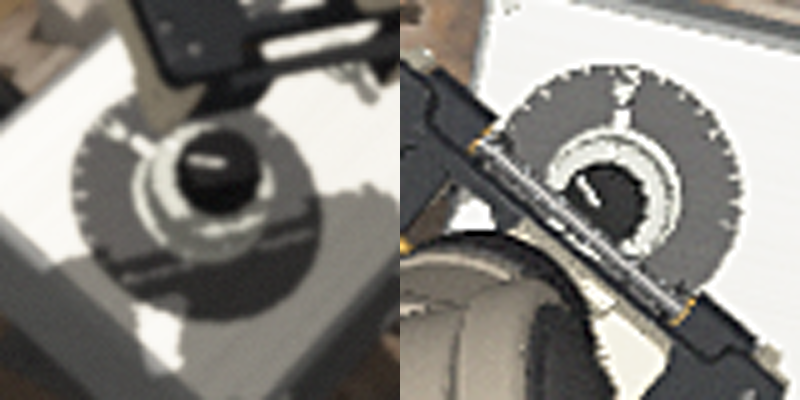

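The pointer and clip line up in both views, and the inner mark is unchanged. I'll check the angle numerically and plan the toggle move.

```bash
python3 - <<'E'
from h import *
for a in(-.06,0.05,.16):
    for c,o,s in(("s",(170,180),4),("t",(210,135),5)):
        print(a,c,[( (proj(c,pan(P,r*np.cos(a),K+r*np.sin(a),n)+np.array([1,1,0])*(1 if c=='s' else -1)) -o+.5)*s).round(0).tolist() for r,n in((39,3.5),(41,4),(57,4))])
E
```

```text
-0.06 s [[134.0, 137.0], [131.0, 133.0], [106.0, 107.0]]
-0.06 t [[234.0, 110.0], [235.0, 106.0], [244.0, 71.0]]
0.05 s [[128.0, 142.0], [125.0, 139.0], [97.0, 115.0]]
0.05 t [[225.0, 108.0], [225.0, 103.0], [231.0, 67.0]]
0.16 s [[123.0, 149.0], [119.0, 146.0], [89.0, 125.0]]
0.16 t [[215.0, 106.0], [215.0, 102.0], [217.0, 66.0]]
```

Pointer and clip agree to about 0.03 rad, which is good enough. Next I square the hand, close it and go below the toggle.

```bash
python3 -m inch '[0,0,-0.0663,0,0,0,0,0,0,-0.0663,0,0,0,1,0,0,-0.0663,0,0,0,1,0,0,-0.0663,0,0,0,1,0,0,-0.0663,0,0,0,1,0,0,0,0.02,-0.03,0,1,0,0,0,0.023,-0.036,0,1,0,0,0,0.023,-0.036,0,1,0,0,0,0.023,-0.036,0,1,0,0,0,0,0,0,1]'
python3 -c "
from h import *
p,r=goal(-62,-110,41); todo(p,r); "
```

```text
time: 6.98
tool_pos: [516.3, 66.2, 165.2]
tcp_rot: [-3.141, 0.482, 3.107]
contact_force: [-0.1, -0.1, -0.5]
grip_width: 29.6
finger_force: 0.0
t 6.9833 q [-0.0138  0.2228  2.0447 -0.0265  0.3926 -1.5281] w 29.55343962788706 F [-0.1011 -0.0662 -0.4985]
turn [-0.0013 -0.0047 -0.0017] then shift [-0.0183  0.0052  0.0849] | shift only [-0.0189  0.0054  0.0848]
panel coords uln [ -76.6662 -114.1628  108.9325]
```

Joint 5 would get near its limit lower down, so I'll tilt the tool 0.3 rad towards vertical. That also suits the push.

```bash
python3 -m inch '[0,0.066,0,0,0,0,1,0,0.066,0,0,0,0,1,0,0.066,0,0,0,0,1,0,0,0,0,0,0,1,0,0,0,0,0,0,1]'
python3 -c "
from h import *
p,r=goal(-60,-110,36); r=r*R.from_rotvec([0,.3,0]); todo(p,r); "
```

```text
time: 7.4
tool_pos: [521.8, 69.4, 168.1]
tcp_rot: [3.141, 0.195, 3.11]
contact_force: [-0.1, 0.2, -1.3]
grip_width: 1.0
finger_force: 0.0
t 7.4 q [-0.0112  0.3198  1.7877 -0.0051  0.8394 -1.547 ] w 0.9668437264258974 F [-0.0551  0.2356 -1.3422]
turn [ 0.0001  0.004  -0.0003] then shift [-0.0396  0.0009  0.0833] | shift only [-0.039   0.0009  0.0835]
panel coords uln [ -70.5416 -110.7404  108.9796]
```

```bash
python3 -m inch '[0,0.004,0,-0.0098,0.001,0.0208,1,0,0,0,-0.0098,0,0.0208,1,0,0,0,-0.0098,0,0.0208,1,0,0,0,-0.0098,0,0.0208,1,0,0,0,0,0,0,1,0,0,0,0,0,0,1]'
python3 - <<'E'
from h import *
p,r=goal(-20,-110,36); r=r*R.from_rotvec([0,.3,0]); todo(p,r)
from plant import capture
import cv2
im=np.hstack([cv2.resize(capture("scene")["image"][130:290,180:340],(400,400),interpolation=2),cv2.resize(capture("top")["image"][125:245,240:360],(400,400),interpolation=2)])
cv2.imwrite("pics/f.png",im[:,:,::-1])
E
```

```text
time: 7.9
tool_pos: [562.8, 69.2, 108.3]
tcp_rot: [3.141, 0.186, 3.11]
contact_force: [0.3, -0.4, 0.0]
grip_width: 0.2
finger_force: 0.0
t 7.9 q [-0.0109  0.4693  1.7426 -0.0051  0.7441 -1.547 ] w 0.208012860862675 F [ 0.3004 -0.3865  0.0285]
turn [ 0.0002 -0.0021  0.0002] then shift [-0.0511 -0.0004 -0.0146] | shift only [-0.051  -0.0004 -0.0147]
panel coords uln [ -62.4754 -109.6715   36.9369]
```

View pics/f.png

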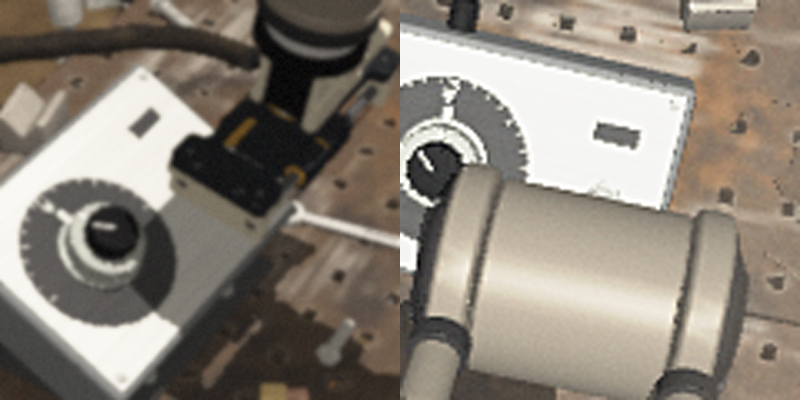

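The closed fingers sit below the toggle, with dial and clip untouched; now push up the slope.

```bash
python3 -m inch '[0,0,0,-0.0087,0,-0.0025,1,0,0,0,-0.0087,0,-0.0025,1,0,0,0,-0.0087,0,-0.0025,1,0,0,0,-0.0087,0,-0.0025,1]'
python3 -m inch '[0,0,0,-0.0087,0,-0.0025,1,0,0,0,-0.0087,0,-0.0025,1,0,0,0,-0.0087,0,-0.0025,1,0,0,0,-0.007,0,-0.002,1,0,0,0,0,0,0,1]'
python3 -c "
from h import *
p,r=goal(-1,-110,36); todo(p); "
```

```text
time: 8.33
tool_pos: [591.2, 68.1, 124.0]
tcp_rot: [3.141, 0.19, 3.11]
contact_force: [0.0, -0.6, 0.2]
grip_width: 0.3
finger_force: 0.0
time: 8.75
tool_pos: [614.5, 67.3, 134.7]
tcp_rot: [3.141, 0.185, 3.11]
contact_force: [-2.9, -0.9, 1.1]
grip_width: 0.3
finger_force: 1.4
t 8.75 q [-0.0133  0.5148  1.5694 -0.004   0.8723 -1.5503] w 0.3157452281322081 F [-2.8667 -0.919   1.1334]
turn [0. 0. 0.] then shift [-0.004  -0.0001 -0.0013] | shift only [-0.004  -0.0001 -0.0013]
panel coords uln [  -4.3289 -109.9425   35.9841]
```

```bash
python3 -m inch '[0,0,0,-0.003,0,-0.001,1,0,0,0,0,0,0,1]'; python3 -m inch '[0,0,0,-0.0025,0,-0.0008,1,0,0,0,0,0,0,1]'
python3 -c "
from h import *
p,r=goal(-1,-110,36); todo(p); "
```

```text
time: 8.92
tool_pos: [614.8, 67.3, 134.9]
tcp_rot: [3.141, 0.181, 3.11]
contact_force: [-6.8, -0.7, -0.7]
grip_width: 0.8
finger_force: 3.4
time: 9.08
tool_pos: [615.0, 67.4, 135.0]
tcp_rot: [3.141, 0.178, 3.11]
contact_force: [-11.7, -0.8, -0.3]
grip_width: 0.3
finger_force: 5.2
t 9.0833 q [-0.0132  0.5185  1.5604 -0.004   0.8853 -1.5505] w 0.3025856070098897 F [-11.7119  -0.7763  -0.312 ]
turn [0. 0. 0.] then shift [-0.0033 -0.0002 -0.0011] | shift only [-0.0033 -0.0002 -0.0011]
panel coords uln [  -3.7624 -109.8591   36.0008]
```

The force climbs with no further motion, so the toggle is at its stop. I'll back away and look.

```bash
python3 -m inch '[0,0,0,0.01,0,0.002,1,0,0,0,0.025,0,0.005,1,0,0,0,0.025,0,0,1,0,0,0,0.02,0,-0.025,1,0,0,0,0.02,0,-0.04,1,0,0,0,0.02,0,-0.04,1,0,0,0,0.04,0,-0.03,1,0,0,0,0.04,0,0,1,0,0,0,0,0,0,1,0,0,0,0,0,0,1]'
python3 - <<'E'
from h import *
todo(np.zeros(3))
from plant import capture
import cv2
im=np.hstack([cv2.resize(capture("scene")["image"][150:290,150:290],(400,400),interpolation=2),cv2.resize(capture("top")["image"][120:230,215:325],(400,400),interpolation=2)])
cv2.imwrite("pics/g.png",im[:,:,::-1])
E
```

```text
time: 9.92
tool_pos: [442.0, 72.9, 208.8]
tcp_rot: [3.141, 0.19, 3.11]
contact_force: [1.8, 0.4, -0.1]
grip_width: 0.6
finger_force: 0.0
t 9.9167 q [-0.0047  0.1327  1.9109 -0.0056  0.9084 -1.5413] w 0.6002672456592657 F [ 1.7686  0.3957 -0.0676]
turn [0. 0. 0.] then shift [ 0.5887 -0.1085  0.1527] | shift only [ 0.5887 -0.1085  0.1527]
panel coords uln [-121.9705 -109.7248  182.4334]
```

View pics/g.png

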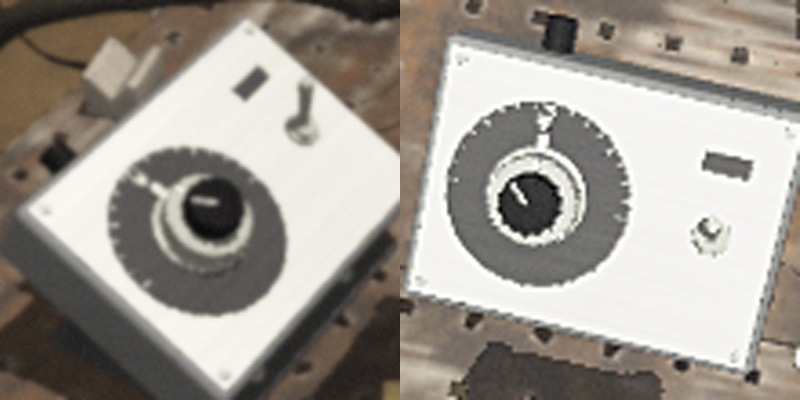

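The pointer is at the clip in both views, and the toggle now leans up, with its end near (305,88) in the left crop. I'll compare that with the model.

```bash
python3 - <<'E'
from h import *
for q in(.55,.68,.8):
    a=q-.4
    W=lambda L:pan(P,np.sin(a)*L,K-110,4+np.cos(a)*L)
    print(q,[(((proj(c,W(42)+d)-o+.5)*s).round(0)).tolist() for c,o,s,d in(("s",(150,150),400/140,np.array([1,1,0])),("t",(215,120),400/110,-np.array([1,1,0])))])
E
```

```text
0.55 [[317.0, 89.0], [310.0, 240.0]]
0.68 [[310.0, 84.0], [312.0, 231.0]]
0.8 [[303.0, 80.0], [314.0, 223.0]]
```

```bash
python3 -c "
from plant import *
print(close_job())"
```

```text
the job is handed in; nothing more can be done
None
```

The job is handed in: the ring's pointer stands at the clip to within about 0.03 rad in the images, the toggle was pushed up to its stop, and the inner knob and clip look unmoved (no verdict was returned).

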